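# Load a parts tray under the swing-arm magnifier

### The arm

A 6-joint arm with a two-finger parallel gripper is mounted at the origin on a cart in front of the work surface, level with it; the furniture and walls round the work are solid. World frame = base frame: x ahead of the robot, y to its left, z up, the work surface at z = 0. Lengths are in m, angles in rad, forces in N, time in s.
With the tool pointing down it reaches from about 0.35 to 0.775 m from the base axis. Payload 7.3 kg.
Tool frame: the origin (TCP) lies at the very end of the fingers, on their centre line; the grasp point (between the pads) lies 19 mm behind it (robot.tcp_to_grasp is the z of the grasp point in the tool frame, in m); z points along the fingers, y is the line along which they close (so a half turn about z gives the same grasp; the last joint's range is limited). The gripper opens to 92 mm and grips with 3 to 60 N. Pads are 19 mm wide; open, the fingers measure 130 mm over their backs; the gripper's body (75 mm by 190 mm) begins 47 mm behind the grasp point.
Start: joints at [1.112, 0.342, 1.524, -0, 1.275, -0.146], TCP at [0.162, 0.5, 0.227] pointing down, gripper open.
Joint ranges: [-2.53, 2.53], [-0.77, 2.02], [0.04, 2.7], [-1, 4.14], [0.28, 2.66], [-3.11, 3.11]. Speed limits (rad/s): [2.57, 2.57, 3.14, 3.14, 3.14, 3.14].

### API

Orientations are given as [roll, pitch, yaw] about the fixed x, y, z axes, in that order (R = Rz(yaw) Ry(pitch) Rx(roll)).
In Python, from cell import monitor, read_camera, get_calibration, job, robot gives the robot as it stands. The module is installed in compiled form; this text tells all that it offers.
- The arm moves only by the tool send_rows, never from a script. Its argument "targets" is a list of rows, each an object with "translation": the shift along the tool's x, y, z in cm, a list of three; "spin": the turn about the tool's z in degrees; "jaw": the opening, from 0 (shut) to 1 (fully open). A call has exactly 5 rows; each row is the pose to reach, as a shift and turn from the pose commanded when the call began, along the tool's axes at that moment; what a row does not reach only later rows make up. A row lasts 1/10 s, in which the tool goes at most 50 mm and 8.59 degrees, less where a joint would pass 70% of its speed; a pose out of reach is approached as far as the arm can. A call with a gripper value outside its range is refused whole. The fingers move at their own pace and stop on an object; "force" is the grip in N (left out, the last holds). Time passes only in rows, so rows that repeat a pose let the fingers close, or fill a call up. It gives the time, the measured TCP pose, the force, the opening and the grip force at its end, in the units of the state.
- monitor.observe(): the state, without advancing time (a new reading comes with each control period).
- read_camera(name): name is "scene" or "top"; returns (picture, depth): 384x512x3 uint8, red, green, blue; 384x512 float32, m along the optical axis (not along the pixel's ray), 0 where there is no reading.
- get_calibration(name): a dict with "intrinsics" (3x3 intrinsics, pixels), "origin" and "orientation" of the camera in the world. Camera axes: x right, y up, looking along -z (the intrinsics and any distortion apply to the point x, -y, -z); pixel columns grow to the right and rows downward; lengths in m; the calibration is good to about 2 mm. A picture is of the moment at which its call begins. get_calibration takes no time and is no camera call.
- job.hand_in(): hands the job in; it is judged then, once.
The state is a dict: "time": time; "qpos": joint angles; "qvel": joint speeds; "joint_efforts": joint torques, N m; "tool_pos": TCP position; "tool_rot": TCP orientation; "contact_force": force on the tool from outside, world axes, zero at the start; "torque": the same for the moment, N m; "opening": finger opening in m; "grip_force": force on a finger pad.
Only numpy, scipy, OpenCV 4.12 (cv2) and the standard library are available. Lean on these libraries where they do the work, as an engineer would, in place of code of your own. Each camera call takes 0.05 s, during which the arm holds its last target. There are 200 camera calls.

### The job

The blank flange in the parts tray is to have its sealing face inspected. Gently swing the ring-light magnifier clear of the stand's base plate, to the left; then lift the tray's leading edge (the one beside the plate) onto the plate, let go so that it rests tilted over the plate's edge, and push the tray up and fully home against the end stop, flat, square and centred across the plate. Finally swing the magnifier back until its lens stands right over the flange, let go, and leave the things round about where they are.

Things in the scene. Friction and masses are not known exactly. Their poses are not given: they have to be found in the camera images.
- stand: Fixed inspection stand: grey steel base plate 12 mm thick, a bright 22 mm column behind it (axis at x = +165 mm, y = 0, top 260 mm up). Origin: on the bench, under the middle of the tray's place; x points away from the robot to the column, y left to the end stop, z up. Plate: x -125 to +125, y -100 to +95 mm; a tongue (y -55 to +55) runs back to x = +200.
- plate_step (a point): Middle of the plate's upper right edge (stand y = -100 mm, z = 12 mm), which runs along the stand's x: the square 12 mm step that the tray must get over.
- stop_face (a point): Foot of the end stop's face, in the middle (stand y = +77 mm, z = 12 mm). The end stop is an aluminium bar on the plate, 10 mm high, 220 mm long along the stand's x; the tray's leading wall goes against it.
- magnifier (a joint): Swing of the magnifier arm about the column, rad. 0: the lens stands over the stand's origin; growing: the lens swings left (towards the end stop side and past it); stops at -0.6 and +1.5. From about 1.15 the lens is clear of the tray's place. It stays where it is left (stiff hinge; 1.5 to 3 N sideways at the grip moves it).
- swing_axis (a point): On the swing axis (the column's axis), 186 mm above the bench. The axis is vertical.
- lens_centre (a point): Middle of the magnifier's lens (103 mm clear glass in a white ring housing of 132 mm diameter, its underside 169 mm and its top 192 mm above the bench), 165 mm from the swing axis.
- lens_grip (a point): Middle of the magnifier's grip: a black ribbed upright round post, 19 mm thick, standing on the outer rim of the lens housing from 192 to 244 mm above the bench, 223 mm from the swing axis on the line through the lens centre. This point is 222 mm above the bench.
- tray: Loose aluminium parts tray, open on top, 210 (its x) by 150 mm (its y), walls 25 high and 4 thick, floor 4 mm thick, 0.3 to 0.6 kg. A blue bar handle runs over the middle of each long wall. It starts flat on the bench right of the plate. Origin: centre of the underside; y points to the leading edge (nearest the plate), z up.
- tray_lead (a point): Middle of the tray's leading lower edge (tray y = +75 mm, z = 0).
- tray_tail (a point): Middle of the tray's trailing lower edge (tray y = -75 mm, z = 0).
- lead_handle (a point): Middle of the leading bar handle's axis (tray y = +73 mm, 49 mm above the tray's underside). Bar: round, 12 mm thick, 104 mm long along the tray's x, on two posts 14 mm wide at x = -45 and +45 mm; 76 mm free between them, 18 mm between bar and wall.
- tail_handle (a point): Middle of the trailing bar handle's axis (tray y = -73 mm, 49 mm above the tray's underside), a bar like the leading one.
- blank_flange: Blank flange: round pale metal disc, 55 mm across, 11 mm high, 90 g, lying flat on the tray's dark floor. Origin: centre of its underside.
- red_box: Red carton, 61 x 88 x 96 mm, on the bench right of the column; bystander. Origin: centre of its underside.
- small_tin: Round white tin with a red lid, 64 mm across, 43 mm high, on the bench left of the plate; bystander. Origin: centre of its underside.
- grease_tube: White metal tube with a blue cap, 35 x 115 x 22 mm, lying on the bench left of the plate; bystander. Origin: centre of its underside.
Mind the look-alikes: they are no part of the job. Leave any orange or turquoise look-alike of the blank_flange alone.

How it is judged:
On the way, in this order (a step that is already met when the one before it is completed fails the run):
1. the magnifier is swung clear to the left (1.15 rad or more) (value of joint magnifier above 1.15 rad and height (world z) of tray_lead below 0.006 m), for 0.2 s.
2. the tray's leading edge rests on the plate, at least 5 mm past the plate's edge, its trailing edge on the bench, let go, the magnifier still clear (value of joint magnifier above 1.15 rad and z of tray_lead in the frame of stand above 0.0095 m and y of tray_lead in the frame of stand above -0.095 m and z of tray_tail in the frame of stand below 0.005 m and contact force between tray and the fingers below 0.3 N and linear speed of tray below 0.03 m/s), for 0.2 s.
3. the tray is pushed home: flat on the plate, its leading edge within 7 mm of the end stop, centred across the plate within 16 mm and square within 0.06 rad, the magnifier still clear (value of joint magnifier above 1.15 rad and y of tray_lead in the frame of stand above 0.07 m and x of tray in the frame of stand between -0.016 and 0.016 m and z of tray_lead in the frame of stand between 0.0095 and 0.0155 m and z of tray_tail in the frame of stand between 0.0095 and 0.0155 m and angle between the y axis of tray and the y axis of stand, either way round below 0.06 rad), for 0.2 s.
At the end, for the whole second after the job is handed in: The tray lies at rest, flat on the plate, its leading edge within 7 mm of the end stop, centred across the plate within 16 mm, square within 0.06 rad; the flange lies on the tray's floor; the lens centre stands within 25 mm of the flange's centre, seen from above, and the magnifier is at rest (y of tray_lead in the frame of stand above 0.07 m and x of tray in the frame of stand between -0.016 and 0.016 m and z of tray_lead in the frame of stand between 0.0095 and 0.0155 m and z of tray_tail in the frame of stand between 0.0095 and 0.0155 m and angle between the y axis of tray and the y axis of stand, either way round below 0.06 rad and z of blank_flange in the frame of tray between 0 and 0.015 m and x of blank_flange in the frame of tray between -0.1 and 0.1 m and y of blank_flange in the frame of tray between -0.07 and 0.07 m and horizontal distance between lens_centre and blank_flange below 0.025 m and velocity of joint magnifier between -0.05 and 0.05 rad/s and linear speed of each of tray, blank_flange below 0.02 m/s); the robot touches nothing.
It fails at once if a bystander (red carton, round tin, tube) is moved by more than 20 mm (distance of any of red_box, small_tin, grease_tube from where it was at the start of the episode above 0.02 m).
It fails at once if the magnifier is flung round (faster than 2.5 rad/s) (velocity of joint magnifier above 2.5 rad/s or velocity of joint magnifier below -2.5 rad/s).
It fails at once if the flange comes out of the tray (not (z of blank_flange in the frame of tray between 0 and 0.015 m and x of blank_flange in the frame of tray between -0.1 and 0.1 m and y of blank_flange in the frame of tray between -0.07 and 0.07 m)).
It also fails if it takes over 72 s, if anything falls off the work surface, if the arm or the gripper's body presses on something with over 40 N, if the wrist force passes 120 N, or if a joint passes its speed limit or range.

## Working session

There is one attempt and no reset: what is moved stays moved. The work goes in short steps, Python scripts to look and compute and a tool call to move; the robot and the scene stay as the last step left them, time stands still between calls to the robot, and variables do not carry over. Pictures are saved under pics/ and viewed, at most 10 in all, crops included, and the job is handed in when it is done.

Besides the shell and the picture viewer there is one more tool, called after "Call:" as a command line: name --argument value ..., lists and objects as JSON in quotes. send_rows: Moves the arm, as the interface text tells. Its arguments: {"type":"object","properties":{"targets":{"type":"array"},"force":{"type":"number"}},"required":["targets"]}

```bash
mkdir -p pics
cat > h.py <<'E'
import numpy as np, cv2
from cell import monitor, read_camera, get_calibration, job, robot
from scipy.spatial.transform import Rotation as R
def cam(n):
    c=get_calibration(n); K=np.array(c["intrinsics"]); o=np.array(c["origin"]); q=np.array(c["orientation"],float)
    M=q if q.shape==(3,3) else (R.from_euler('xyz',q).as_matrix() if q.size==3 else R.from_quat(q).as_matrix())
    return c,K,o,M
def cloud(n,d):
    c,K,o,M=cam(n); v,u=np.indices(d.shape)
    P=np.stack([(u-K[0,2])/K[0,0]*d,-(v-K[1,2])/K[1,1]*d,-d],-1)
    W=P@M.T+o; W[d==0]=np.nan; return W
def ray(n,u,v,z):
    c,K,o,M=cam(n); r=M@np.array([(u-K[0,2])/K[0,0],-(v-K[1,2])/K[1,1],-1]); return o+r*(z-o[2])/r[2]
def save(n,p): cv2.imwrite(p,n[:,:,::-1])
E
python3 - <<'E'
from h import *
for n in("scene","top"):
    p,d=read_camera(n); save(p,f"pics/{n}0.png"); np.savez(f"{n}0.npz",p=p,d=d); print(get_calibration(n))
print(monitor.observe(), robot.tcp_to_grasp)
E
```

```text
{'intrinsics': array([[384.26141464,   0.        , 259.64782333],
       [  0.        , 384.26141464, 190.26257696],
       [  0.        ,   0.        ,   1.        ]]), 'origin': array([-0.10058484, -0.57607729,  0.87874366]), 'orientation': array([ 0.90010357,  0.02245726, -0.88519225])}
{'intrinsics': array([[471.20386616,   0.        , 257.86255788],
       [  0.        , 471.20386616, 195.53172473],
       [  0.        ,   0.        ,   1.        ]]), 'origin': array([0.47596096, 0.02351025, 1.53766027]), 'orientation': array([ 0.06744696,  0.01142155, -1.55486839])}
{'time': 0.1, 'qpos': array([ 1.11202468e+00,  3.42668436e-01,  1.52493244e+00,  1.18396934e-05,
        1.27544541e+00, -1.46011751e-01]), 'qvel': array([ 1.02555292e-03,  7.03705003e-04, -6.10127346e-04,  5.92584498e-05,
       -1.19203236e-04,  5.38152687e-04]), 'joint_efforts': array([ 1.20487937e-03, -4.32011032e+01, -2.44695550e+01,  7.18683307e-02,
        5.26807085e-02, -8.07576930e-05]), 'tool_pos': array([0.16134516, 0.49919082, 0.22610267]), 'tool_rot': array([-3.14015614e+00, -2.22695557e-04,  2.82882915e+00]), 'contact_force': array([ 0.10228077,  0.38162705, -0.10259071]), 'torque': array([-0.00970082,  0.01223243, -0.00347682]), 'grip_force': 0.0, 'opening': 0.09217828577457716} -0.0188
```

View pics/scene0.png

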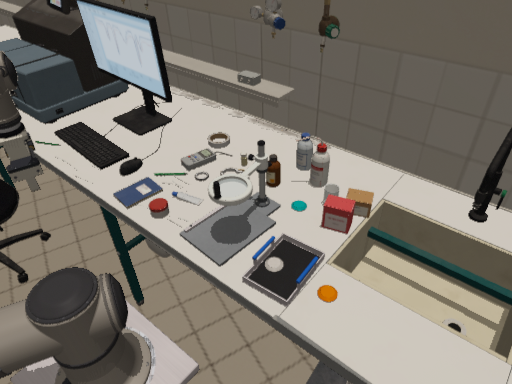

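View pics/top0.png

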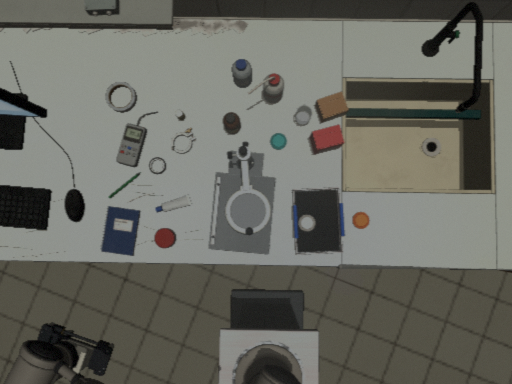

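The top view shows the tray with blue handles (295–343, 190–250), the pale flange inside at (307,223), the plate (210–275, 155–250), lens at (248,211), grip at (250,231) and column at (243,152). The flange candidates are the pale disc in the tray (307,223), orange (361,220) on the bench and turquoise (278,141) on the bench. Only the pale one fits, since it is metal and lies in the tray. I'll confirm it in a crop.

Run:
```python
from h import *
D=np.load("top0.npz"); p,d=D["p"],D["d"]; W=cloud("top",d); hsv=cv2.cvtColor(p,cv2.COLOR_RGB2HSV)
cr=np.hstack([cv2.resize(p[130:270,200:380],None,fx=4,fy=4,interpolation=cv2.INTER_CUBIC)]); save(cr,"pics/crop0.png")
u0=np.indices(d.shape)[1]; v0=np.indices(d.shape)[0]
roi=(u0>200)&(u0<380)&(v0>140)&(v0<262)
b=roi&(hsv[...,0]>100)&(hsv[...,0]<130)&(hsv[...,1]>130)&(hsv[...,2]>60)&(v0>180)
n,l,s,c=cv2.connectedComponentsWithStats(b.astype(np.uint8))
for i in range(1,n):
    if s[i,4]>20:
        r=cv2.minAreaRect(np.argwhere(l==i)[:,::-1].astype(np.float32)); ext=[ray("top",*q,0.053)[:2].round(4) for q in cv2.boxPoints(r)]
        print("blue",s[i],c[i],"ctr",ray("top",*r[0],0.053).round(4),"corn",np.array(ext).tolist(),"z",np.nanmedian(W[l==i],0).round(3))
z=W[...,2]
def rep(name,m,h):
    n,l,s,c=cv2.connectedComponentsWithStats(m.astype(np.uint8)); i=1+np.argmax(s[1:,4]); r=cv2.minAreaRect(np.argwhere(l==i)[:,::-1].astype(np.float32))
    print(name,s[i],r,ray("top",*r[0],h).round(4),"corners",np.array([ray("top",*q,h)[:2] for q in cv2.boxPoints(r)]).round(4).tolist(),"med",np.nanmedian(W[l==i],0).round(4))
rep("plate",roi&(z>0.006)&(z<0.03)&(u0<285),0.012)
rep("tray",roi&(z>0.015)&(z<0.035)&(u0>285)&(v0>170),0.025)
rep("lens",roi&(z>0.175)&(z<0.21)&(v0>180),0.192)
rep("grip",roi&(z>0.225)&(z<0.26)&(v0>200),0.244)
rep("col",roi&(z>0.235)&(z<0.28)&(v0<200),0.26)
fl=roi&(hsv[...,2]>110)&(hsv[...,1]<60)&(u0>297)&(u0<320)&(v0>205)&(v0<240); rep("flange",fl,0.015)
# grey plate colour
print("bench z",np.nanmedian(z[255:260,280:290]),"plate px",p[245,230],p[200,285],z[245,230])
```

```text
blue [340 204   4  31  62] [341.38709677 219.9516129 ] ctr [ 0.5061 -0.2217  0.053 ] corn [[0.5531, -0.2161], [0.5535, -0.2228], [0.4592, -0.2272], [0.4588, -0.2206]] z [ 0.501 -0.221  0.054]
blue [294 206   4  32  76] [295.31578947 221.38157895] ctr [ 0.4959 -0.0771  0.053 ] corn [[0.5446, -0.0709], [0.545, -0.0785], [0.4475, -0.0832], [0.4471, -0.0757]] z [ 0.499 -0.076  0.055]
plate [ 208  153   67  101 3237] ((242.35797119140625, 201.84881591796875), (60.826026916503906, 100.86933898925781), 5.599339485168457) [0.5574 0.0925 0.012 ] corners [[0.4032, 0.2033], [0.7302, 0.1786], [0.7135, -0.0195], [0.3874, 0.0079]] med [0.5428 0.1141 0.0126]
tray [295 233  48  22 123] ((318.1815490722656, 243.7677001953125), (19.081687927246094, 47.204986572265625), 86.8201675415039) [ 0.4265 -0.1525  0.025 ] corners [[0.4514, -0.0754], [0.4622, -0.2257], [0.4017, -0.2293], [0.3909, -0.0794]] med [ 0.4015 -0.1614  0.0237]
lens [ 225  181   46   54 1672] ((247.05752563476562, 210.3628387451172), (46.28347396850586, 45.436824798583984), 41.18592834472656) [0.5237 0.0705 0.192 ] corners [[0.5169, 0.16
[... 179 characters left out ...]
63960266113281), 45.0) [0.466  0.0645 0.244 ] corners [[0.4652, 0.0761], [0.4777, 0.064], [0.4669, 0.0528], [0.4544, 0.0649]] med [0.4654 0.065  0.2424]
col [238 146   9   9  67] ((242.0, 150.0), (8.0, 8.0), 90.0) [0.6862 0.0849 0.26  ] corners [[0.6971, 0.096], [0.6974, 0.0741], [0.6754, 0.0737], [0.6751, 0.0956]] med [0.6868 0.0848 0.2588]
flange [300 216  14  14 142] ((306.80767822265625, 222.5384521484375), (13.139781951904297, 12.747549057006836), 78.69007110595703) [ 0.4937 -0.1166  0.015 ] corners [[0.51, -0.0921], [0.5187, -0.1323], [0.4774, -0.141], [0.4687, -0.1008]] med [ 0.4952 -0.1172  0.0147]
bench z -0.0007906479630617191 plate px [88 90 89] [142 146 142] 0.0031809869372190214
```

View pics/crop0.png

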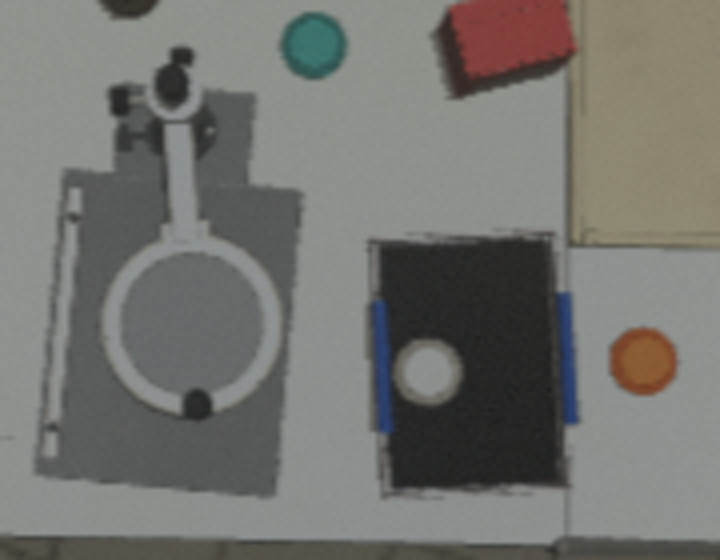

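The crop confirms it: the pale disc at crop (428,372) is inside the dark tray, while the orange and turquoise discs lie on the bench. The plate corners in the crop are (65,172), (300,192), (274,495) and (38,472). Next come the stand, tray and joint poses.

Run:
```python
from h import *
f=lambda x,y,z:ray("top",200+(x+.5)/4-.5,130+(y+.5)/4-.5,z)[:2]
c={k:f(*q,0.012) for k,q in dict(BL=(65,172),BR=(300,192),FR=(274,495),FL=(38,472)).items()}
for k in c: print(k,c[k].round(4))
nom=dict(BL=(.125,.095),BR=(.125,-.1),FR=(-.125,-.1),FL=(-.125,.095))
ang=lambda a,b:np.degrees(np.arctan2(*(a-b)[::-1]))
print("edges", ang(c['BL'],c['FL']),ang(c['BR'],c['FR']),ang(c['FL'],c['FR'])-90,ang(c['BL'],c['BR'])-90)
A=np.array([nom[k] for k in c]);B=np.array([c[k] for k in c])
def fit(A,B):
    a=A-A.mean(0);b=B-B.mean(0);th=np.arctan2((a[:,0]*b[:,1]-a[:,1]*b[:,0]).sum(),(a*b).sum())
    Rm=np.array([[np.cos(th),-np.sin(th)],[np.sin(th),np.cos(th)]]);return th,B.mean(0)-Rm@A.mean(0),Rm
th,o,Rm=fit(A,B);print("stand",np.degrees(th),o.round(4),"col pred",(o+Rm@[.165,0]).round(4),"resid mm",((A@Rm.T+o-B)*1e3).round(1).tolist())
col=np.array([.6865,.0848]);lens=f(192,322,.192);grip=f(197,404,.244)
for n,q in(("lens",lens),("grip",grip)):
    v=q-col;print(n,q.round(4),"r",np.linalg.norm(v),"joint",(-(np.arctan2(v[1],v[0])-th-np.pi)+np.pi)%(2*np.pi)-np.pi, )
# tray corners, outer top rim z=.025 (crop)
t={k:f(*q,.025) for k,q in dict(BL=(368,240),BR=(555,234),FR=(568,488),FL=(383,496)).items()}
nt=dict(BL=(.105,.075),BR=(.105,-.075),FR=(-.105,-.075),FL=(-.105,.075))
th2,o2,R2=fit(np.array([nt[k] for k in t]),np.array([t[k] for k in t]));print("tray",np.degrees(th2),o2.round(4),((np.array([nt[k] for k in t])@R2.T+o2-np.array(list(t.values())))*1e3).round(1).tolist())
for n,q in(("lead",(.4959,-.0771)),("tail",(.5061,-.2217))):print(n,R2.T@(np.array(q)-o2))
# in scene cam: tray/handles
print("tray in stand",Rm.T@(o2-o),"flange",Rm.T@(np.array([.4937,-.1166])-o))
```

```text
BL [0.6515 0.1806]
BR [ 0.6379 -0.011 ]
FR [0.3927 0.0066]
FL [0.408  0.1971]
edges -3.8659469974014056 -4.103417383520283 -4.587023319837641 -4.046836298611851
stand -4.1105808616959445 [0.5227 0.0958] col pred [0.6873 0.084 ] resid mm [[2.7, 1.0], [2.3, -1.9], [-1.8, -1.6], [-3.1, 2.5]]
lens [0.5244 0.0689] r 0.16289697381114593 joint -0.16944331366642906
grip [0.4664 0.0628] r 0.22118464129880402 joint -0.17157575141913384
tray 3.397075393643838 [ 0.5003 -0.1473] [[2.1, -0.3], [3.9, 0.0], [-2.9, -1.2], [-3.0, 1.4]]
lead [-0.0002004   0.07037263]
tail [ 0.00141335 -0.07457769]
tray in stand [-0.00494595 -0.24412777] flange [-0.01370234 -0.21394069]
```

```bash
cat >> h.py <<'E'
TH=np.radians(-4.1); SO=np.array([.5227,.0955]); COL=np.array([.687,.0843])
RS=np.array([[np.cos(TH),-np.sin(TH)],[np.sin(TH),np.cos(TH)]])
def gp(j,r=.223):
    a=TH+np.pi-j; return COL+r*np.array([np.cos(a),np.sin(a)])
def S(x,y): return SO+RS@[x,y]      # stand -> world
def toS(p): return RS.T@(np.array(p)[:2]-SO)
def rel(x,y,z,ty=None,s=None):
    "tool shift cm, spin deg to bring tcp to xyz with tool-y axis at world angle ty (deg, mod 180)"
    s=s or monitor.observe(); M=R.from_euler('xyz',s["tool_rot"]).as_matrix()
    t=M.T@(np.array([x,y,z])-s["tool_pos"])*100; a=np.degrees(np.arctan2(M[1,1],M[0,1]))
    sp=0 if ty is None else -(((ty-a)+90)%180-90)
    return t.round(2).tolist(),round(sp,1)
def st():
    s=monitor.observe(); M=R.from_euler('xyz',s["tool_rot"]).as_matrix()
    print("t",s["time"],"tcp",s["tool_pos"].round(4),"ty",np.degrees(np.arctan2(M[1,1],M[0,1])).round(1),"q",s["qpos"].round(2),"F",s["contact_force"].round(1),"op",round(s["opening"],4),"g",round(s["grip_force"],1))
E
python3 -c "
from h import *
st(); g=gp(-.17); print(g, rel(*g,.27,95.6), rel(*g,.203,95.6))"
```

```text
t 0.1 tcp [0.1613 0.4992 0.2261] ty 72.1 q [ 1.11  0.34  1.52  0.    1.28 -0.15] F [ 0.1  0.4 -0.1] op 0.0922 g 0.0
[0.46507964 0.06238298] ([-42.34, -32.22, -4.35], np.float64(-23.5)) ([-42.34, -32.21, 2.35], np.float64(-23.5))
```

Call:
send_rows --targets '[{"translation":[-1,-1,-4.4],"spin":-3,"jaw":0.7},{"translation":[-4.5,-3.4,-4.4],"spin":-6,"jaw":0.7},{"translation":[-8,-6.1,-4.4],"spin":-10,"jaw":0.7},{"translation":[-12,-9.1,-4.4],"spin":-14,"jaw":0.7},{"translation":[-16,-12.2,-4.4],"spin":-18,"jaw":0.7}]'

```text
time: 0.6
tool_pos: [0.2763, 0.3332, 0.2705]
tool_rot: [-3.141, -0.0, -3.136]
contact_force: [0.6, 0.9, -0.7]
opening: 0.0646
grip_force: 0.0
```

Call:
send_rows --targets '[{"translation":[-4,-3,0],"spin":0,"jaw":0.7},{"translation":[-8,-6,0],"spin":0,"jaw":0.7},{"translation":[-12,-9,0],"spin":0,"jaw":0.7},{"translation":[-15,-11.5,0],"spin":0,"jaw":0.7},{"translation":[-18,-14,0],"spin":0,"jaw":0.7}]'

```text
time: 1.1
tool_pos: [0.4572, 0.1934, 0.2704]
tool_rot: [-3.142, -0.001, -3.141]
contact_force: [-0.2, 0.5, 0.3]
opening: 0.0642
grip_force: 0.0
```

```bash
python3 -c "
from h import *
st(); g=gp(-.17); print(g, rel(*g,.27,95.6), rel(*g,.203,95.6))"
```

```text
t 1.1 tcp [0.4572 0.1934 0.2704] ty 90.0 q [ 0.25  0.26  1.52  0.    1.36 -1.33] F [-0.2  0.5  0.3] op 0.0642 g 0.0
[0.46507964 0.06238298] ([-0.78, -13.1, 0.04], np.float64(-5.6)) ([-0.79, -13.1, 6.74], np.float64(-5.6))
```

Call:
send_rows --targets '[{"translation":[-0.3,-4,0],"spin":-2,"jaw":0.7},{"translation":[-0.6,-8,0],"spin":-4,"jaw":0.7},{"translation":[-0.8,-11.5,0],"spin":-5.6,"jaw":0.7},{"translation":[-0.8,-13.1,0],"spin":-5.6,"jaw":0.7},{"translation":[-0.8,-13.1,0.2],"spin":-5.6,"jaw":0.7}]'

```text
time: 1.6
tool_pos: [0.4643, 0.0621, 0.2685]
tool_rot: [-3.141, -0.0, -3.046]
contact_force: [-0.1, 0.9, 0.2]
opening: 0.0639
grip_force: 0.0
```

Call:
send_rows --targets '[{"translation":[0,0,2],"spin":0,"jaw":0.7},{"translation":[0,0,4],"spin":0,"jaw":0.7},{"translation":[0,0,5.5],"spin":0,"jaw":0.7},{"translation":[0,0,6.4],"spin":0,"jaw":0.7},{"translation":[0,0,6.4],"spin":0,"jaw":0.7}]'

```text
time: 2.1
tool_pos: [0.4635, 0.0647, 0.2036]
tool_rot: [3.141, -0.003, -3.042]
contact_force: [-0.1, -0.2, -0.5]
opening: 0.0642
grip_force: 0.0
```

Call:
send_rows --force 10 --targets '[{"translation":[0,0,0],"spin":0,"jaw":0.0},{"translation":[0,0,0],"spin":0,"jaw":0.0},{"translation":[0,0,0],"spin":0,"jaw":0.0},{"translation":[0,0,0],"spin":0,"jaw":0.0},{"translation":[0,0,0],"spin":0,"jaw":0.0}]'

```text
time: 2.6
tool_pos: [0.4644, 0.064, 0.205]
tool_rot: [3.142, 0.001, -3.043]
contact_force: [0.0, -0.4, 1.4]
opening: 0.0285
grip_force: 0.0
```

```bash
python3 -c "
from h import *
st(); s=monitor.observe(); p=s['tool_pos'][:2]; v=p-COL; j=-(np.arctan2(v[1],v[0])%(2*np.pi)-TH-np.pi); r=np.hypot(*v); print(j,r)
for j0 in (-.17,.28,.73,1.18): 
  M=R.from_euler('xyz',[np.pi,0,0]).as_matrix(); 
  # tool frame at angle j0: y along tangent; same local pattern for each call
for k in (1,2,3,4,5):
  a=.09*k; print(k, 'tangential cm',round(22.3*np.sin(a),2),'toward column cm',round(22.3*(1-np.cos(a)),2),'deg',round(np.degrees(a),1))
"
```

```text
t 2.6 tcp [0.4644 0.064  0.205 ] ty 95.7 q [-0.03  0.26  1.71  0.    1.17 -1.7 ] F [ 0.  -0.4  1.4] op 0.0285 g 0.0
-0.16260878419335167 0.2235471437795615
1 tangential cm 2.0 toward column cm 0.09 deg 5.2
2 tangential cm 3.99 toward column cm 0.36 deg 10.3
3 tangential cm 5.95 toward column cm 0.81 deg 15.5
4 tangential cm 7.86 toward column cm 1.43 deg 20.6
5 tangential cm 9.7 toward column cm 2.22 deg 25.8
```

Call:
send_rows --force 10 --targets '[{"translation":[0,0,0],"spin":0,"jaw":0.0},{"translation":[0,0,0],"spin":0,"jaw":0.0},{"translation":[0,0,0],"spin":0,"jaw":0.0},{"translation":[0,0,0],"spin":0,"jaw":0.0},{"translation":[0,0,0],"spin":0,"jaw":0.0}]'

```text
time: 3.1
tool_pos: [0.4643, 0.0639, 0.2048]
tool_rot: [-3.142, 0.0, -3.043]
contact_force: [-1.0, 0.1, 1.7]
opening: 0.0189
grip_force: 10.0
```

Call:
send_rows --targets '[{"translation":[-0.02,1.0,0],"spin":2.6,"jaw":0.0},{"translation":[-0.2,3.0,0],"spin":7.7,"jaw":0.0},{"translation":[-0.56,5.0,0],"spin":12.9,"jaw":0.0},{"translation":[-1.1,6.9,0],"spin":18,"jaw":0.0},{"translation":[-1.76,8.7,0],"spin":22.9,"jaw":0.0}]'

```text
time: 3.6
tool_pos: [0.4742, 0.1526, 0.2049]
tool_rot: [-3.142, 0.002, 2.837]
contact_force: [6.7, -2.7, -2.8]
opening: 0.0188
grip_force: 10.0
```

```bash
python3 -c "
from h import *
st(); s=monitor.observe(); p=s['tool_pos'][:2]; v=p-COL; j=-(np.arctan2(v[1],v[0])%(2*np.pi)-TH-np.pi); r=np.hypot(*v); print(j,r)
"
```

```text
t 3.6 tcp [0.4742 0.1526 0.2049] ty 72.6 q [ 0.16  0.31  1.63 -0.    1.2  -1.11] F [ 6.7 -2.7 -2.8] op 0.0188 g 10.0
0.23905909458721508 0.2235137898991256
```

Call:
send_rows --targets '[{"translation":[-0.09,2.0,0],"spin":5.2,"jaw":0.0},{"translation":[-0.36,4.0,0],"spin":10.3,"jaw":0.0},{"translation":[-0.81,5.95,0],"spin":15.5,"jaw":0.0},{"translation":[-1.43,7.86,0],"spin":20.6,"jaw":0.0},{"translation":[-2.22,9.7,0],"spin":25.8,"jaw":0.0}]'

```text
time: 4.1
tool_pos: [0.5245, 0.2381, 0.2048]
tool_rot: [3.142, 0.003, 2.387]
contact_force: [5.8, -7.6, 0.9]
opening: 0.0189
grip_force: 10.0
```

Call:
send_rows --targets '[{"translation":[-0.09,2.0,0],"spin":5.2,"jaw":0.0},{"translation":[-0.36,4.0,0],"spin":10.3,"jaw":0.0},{"translation":[-0.81,5.95,0],"spin":15.5,"jaw":0.0},{"translation":[-1.43,7.86,0],"spin":20.6,"jaw":0.0},{"translation":[-2.22,9.7,0],"spin":25.8,"jaw":0.0}]'

```text
time: 4.6
tool_pos: [0.6065, 0.2936, 0.2048]
tool_rot: [-3.141, 0.002, 1.937]
contact_force: [0.4, -4.9, 3.8]
opening: 0.0186
grip_force: 10.0
```

```bash
python3 -c "
from h import *
st(); s=monitor.observe(); p=s['tool_pos'][:2]; v=p-COL; j=-(np.arctan2(v[1],v[0])%(2*np.pi)-TH-np.pi); r=np.hypot(*v); print(j,r)
"
```

```text
t 4.6 tcp [0.6065 0.2936 0.2048] ty 21.0 q [ 0.34  0.64  1.09 -0.    1.41 -0.03] F [ 0.4 -4.9  3.8] op 0.0186 g 10.0
1.1320671859028462 0.22424885202802022
```

Call:
send_rows --targets '[{"translation":[-0.05,1.5,0],"spin":4,"jaw":0.0},{"translation":[-0.2,3.0,0],"spin":7.7,"jaw":0.0},{"translation":[-0.5,4.7,0],"spin":12,"jaw":0.0},{"translation":[-0.5,4.7,0],"spin":12,"jaw":0.0},{"translation":[-0.5,4.7,0],"spin":12,"jaw":0.4}]'

```text
time: 5.1
tool_pos: [0.6513, 0.3064, 0.2043]
tool_rot: [-3.141, -0.0, 1.732]
contact_force: [-0.4, 0.7, -0.3]
opening: 0.023
grip_force: 0.0
```

Call:
send_rows --targets '[{"translation":[0,0,0],"spin":0,"jaw":0.4},{"translation":[0,0,0],"spin":0,"jaw":0.4},{"translation":[0,0,-1],"spin":0,"jaw":0.4},{"translation":[0,0,-4],"spin":0,"jaw":0.4},{"translation":[0,0,-7],"spin":0,"jaw":0.4}]'

```text
time: 5.6
tool_pos: [0.6506, 0.3064, 0.2758]
tool_rot: [-3.14, 0.0, 1.731]
contact_force: [-0.5, 0.3, -0.1]
opening: 0.0368
grip_force: 0.0
```

Run:
```python
from h import *
st()
p,d=read_camera("top"); W=cloud("top",d); save(p,"pics/t1.png"); np.savez("t1.npz",p=p,d=d)
# re-measure tray lead handle with the lens away
hsv=cv2.cvtColor(p,cv2.COLOR_RGB2HSV); b=(hsv[...,0]>100)&(hsv[...,0]<130)&(hsv[...,1]>130)&(hsv[...,2]>60); b[:180]=0;b[262:]=0;b[:,:285]=0
n,l,s,c=cv2.connectedComponentsWithStats(b.astype(np.uint8))
for i in range(1,n):
    if s[i,4]>20:
        q=[ray("top",c_,r_,.053)[:2] for r_,c_ in np.argwhere(l==i)]; q=np.array(q); e=cv2.fitLine(q.astype(np.float32),cv2.DIST_L2,0,.01,.01).ravel(); print(c[i],q.mean(0).round(4),q[:,0].min(),q[:,0].max(),np.degrees(np.arctan2(e[1],e[0])))
```

```text
t 5.6 tcp [0.6506 0.3064 0.2758] ty 9.2 q [0.33 0.72 0.76 0.   1.67 0.17] F [-0.5  0.3 -0.1] op 0.0368 g 0.0
[341.40983607 219.42622951] [ 0.5048 -0.2215] 0.45913261577322173 0.5532240327483535 3.730492
[295.35526316 221.60526316] [ 0.4957 -0.0771] 0.4474358469179524 0.5446937819914036 3.5196195
```

View pics/t1.png

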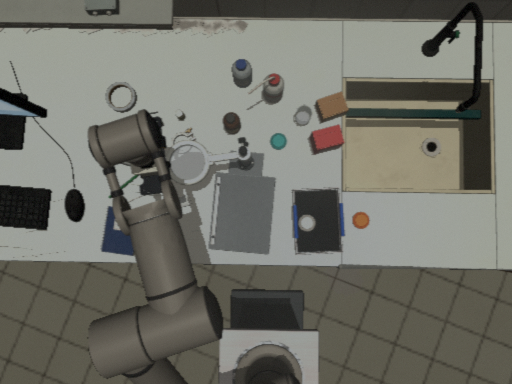

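The magnifier is clear, with the lens at (188,162) and the arm pointing left from the column. Plate and tray are unobstructed, with the handles at (295,221) and (341,219). Next I grasp the lead handle.

Call:
send_rows --targets '[{"translation":[-3.5,-2.1,0],"spin":-8,"jaw":0.4},{"translation":[-7,-4.2,0],"spin":-16,"jaw":0.4},{"translation":[-10.5,-6.3,0],"spin":-24,"jaw":0.5},{"translation":[-14,-8.5,0],"spin":-32,"jaw":0.5},{"translation":[-17.6,-10.7,0],"spin":-40,"jaw":0.5}]'

```text
time: 6.15
tool_pos: [0.5726, 0.1145, 0.2756]
tool_rot: [3.141, 0.001, 2.436]
contact_force: [0.9, 0.1, 0.9]
opening: 0.0455
grip_force: 0.0
```

```bash
python3 -c "
from h import *
st(); print(rel(.4964,-.0763,.14,93.6))"
```

```text
t 6.15 tcp [0.5726 0.1145 0.2756] ty 49.5 q [ 0.07  0.42  1.27  0.    1.45 -0.8 ] F [0.9 0.1 0.9] op 0.0455 g 0.0
([-6.57, -19.47, 13.55], np.float64(-44.1))
```

Call:
send_rows --targets '[{"translation":[-1.3,-4,0],"spin":-8,"jaw":0.5},{"translation":[-2.6,-8,0.5],"spin":-16,"jaw":0.5},{"translation":[-3.9,-11.8,3],"spin":-24,"jaw":0.5},{"translation":[-5.2,-15.6,6],"spin":-32,"jaw":0.5},{"translation":[-6.57,-19.47,9],"spin":-40,"jaw":0.5}]'

```text
time: 6.65
tool_pos: [0.4957, -0.0751, 0.1856]
tool_rot: [-3.141, 0.003, 3.134]
contact_force: [0.8, -0.6, -0.8]
opening: 0.0457
grip_force: 0.0
```

```bash
python3 -c "
from h import *
st(); print(rel(.4964,-.0763,.030,93.6))"
```

```text
t 6.65 tcp [ 0.4957 -0.0751  0.1856] ty 89.5 q [-0.3   0.34  1.65  0.    1.15 -1.87] F [ 0.8 -0.6 -0.8] op 0.0457 g 0.0
([-0.03, -0.11, 15.56], np.float64(-4.1))
```

Call:
send_rows --targets '[{"translation":[0,-0.1,4],"spin":-4.1,"jaw":0.5},{"translation":[0,-0.1,8],"spin":-4.1,"jaw":0.5},{"translation":[0,-0.1,12],"spin":-4.1,"jaw":0.5},{"translation":[0,-0.1,14.5],"spin":-4.1,"jaw":0.5},{"translation":[0,-0.1,15.5],"spin":-4.1,"jaw":0.5}]'

```text
time: 7.15
tool_pos: [0.4952, -0.0745, 0.0286]
tool_rot: [3.14, -0.003, -3.084]
contact_force: [-0.3, 0.0, 0.1]
opening: 0.0457
grip_force: 0.0
```

Call:
send_rows --force 25 --targets '[{"translation":[0,0,0],"spin":0,"jaw":0.0},{"translation":[0,0,0],"spin":0,"jaw":0.0},{"translation":[0,0,0],"spin":0,"jaw":0.0},{"translation":[0,0,0],"spin":0,"jaw":0.0},{"translation":[0,0,0],"spin":0,"jaw":0.0}]'

```text
time: 7.65
tool_pos: [0.4971, -0.0755, 0.0314]
tool_rot: [-3.14, 0.002, -3.084]
contact_force: [0.3, -0.4, 6.1]
opening: 0.0111
grip_force: 25.1
```

```bash
python3 -c "
from h import *
st(); p=monitor.observe()['tool_pos']; print(toS(p))"
```

```text
t 7.65 tcp [ 0.4971 -0.0755  0.0314] ty 93.3 q [-0.3   0.55  1.82 -0.    0.77 -1.93] F [ 0.3 -0.4  6.1] op 0.0111 g 25.1
[-0.01326162 -0.17235066]
```

Call:
send_rows --force 40 --targets '[{"translation":[0,-0.1,-0.3],"spin":0,"jaw":0.0},{"translation":[0,-0.2,-0.8],"spin":0,"jaw":0.0},{"translation":[0,-0.4,-1.3],"spin":0,"jaw":0.0},{"translation":[0,-0.6,-1.8],"spin":0,"jaw":0.0},{"translation":[0,-0.7,-2.3],"spin":0,"jaw":0.0}]'

```text
time: 8.15
tool_pos: [0.4964, -0.0819, 0.0535]
tool_rot: [3.141, -0.001, -3.085]
contact_force: [-0.7, 0.0, -5.7]
opening: 0.0108
grip_force: 40.0
```

Call:
send_rows --targets '[{"translation":[-0.2,0.6,0],"spin":1,"jaw":0.0},{"translation":[-0.5,1.5,0],"spin":2,"jaw":0.0},{"translation":[-0.8,2.5,0],"spin":3,"jaw":0.0},{"translation":[-1.0,3.5,0],"spin":4,"jaw":0.0},{"translation":[-1.3,4.5,0],"spin":5,"jaw":0.0}]'

```text
time: 8.65
tool_pos: [0.5069, -0.0358, 0.0534]
tool_rot: [3.141, -0.0, 3.111]
contact_force: [-0.7, -0.2, -4.9]
opening: 0.011
grip_force: 40.0
```

```bash
python3 -c "
from h import *
st(); p=monitor.observe()['tool_pos']; print(toS(p)); print(rel(*S(0,-.087),.0535,85.9))"
```

```text
t 8.65 tcp [ 0.5069 -0.0358  0.0534] ty 88.2 q [-0.22  0.52  1.79  0.    0.83 -1.76] F [-0.7 -0.2 -4.9] op 0.011 g 40.0
[-0.00635154 -0.13210231]
([-0.82, 4.48, -0.01], np.float64(2.3))
```

Call:
send_rows --targets '[{"translation":[-0.2,0.9,0],"spin":0.5,"jaw":0.0},{"translation":[-0.35,1.8,0],"spin":1,"jaw":0.0},{"translation":[-0.5,2.8,0],"spin":1.5,"jaw":0.0},{"translation":[-0.7,3.7,0],"spin":2,"jaw":0.0},{"translation":[-0.8,4.5,0],"spin":2.3,"jaw":0.0}]'

```text
time: 9.15
tool_pos: [0.5167, 0.0093, 0.0533]
tool_rot: [3.141, 0.0, 3.071]
contact_force: [0.0, -0.6, -5.8]
opening: 0.0106
grip_force: 40.0
```

Call:
send_rows --targets '[{"translation":[0,0,0],"spin":0,"jaw":0.0},{"translation":[0,0,0.2],"spin":0,"jaw":0.0},{"translation":[0,0.05,0.4],"spin":0,"jaw":0.0},{"translation":[0,0.1,0.6],"spin":0,"jaw":0.0},{"translation":[0,0.1,0.8],"spin":0,"jaw":0.0}]'

```text
time: 9.65
tool_pos: [0.5168, 0.0094, 0.0454]
tool_rot: [3.141, 0.001, 3.071]
contact_force: [-0.8, 3.2, 5.1]
opening: 0.0111
grip_force: 40.0
```

```bash
python3 -c "
from h import *
st(); p=monitor.observe()['tool_pos']; print(toS(p))
p,d=read_camera('scene'); save(cv2.resize(p[150:330,150:360],None,fx=3,fy=3),'pics/s2.png')"
```

```text
t 9.65 tcp [0.5168 0.0094 0.0454] ty 86.0 q [-0.13  0.55  1.77  0.    0.82 -1.63] F [-0.8  3.2  5.1] op 0.0111 g 40.0
[ 0.00024413 -0.08625783]
```

View pics/s2.png

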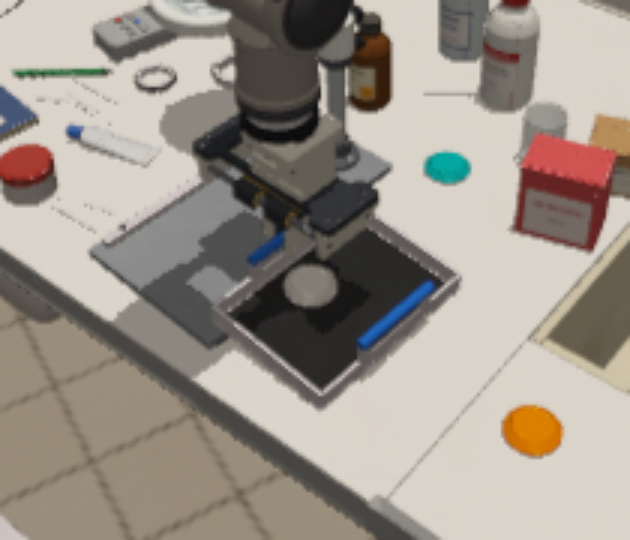

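The picture shows the tray's leading edge over the plate's edge, the flange still inside at (310,285) and the tail handle at (397,313). Release and rise.

Call:
send_rows --targets '[{"translation":[0,0,0],"spin":0,"jaw":0.2},{"translation":[0,0,0],"spin":0,"jaw":0.5},{"translation":[0,0,0],"spin":0,"jaw":0.5},{"translation":[0,0,0],"spin":0,"jaw":0.5},{"translation":[0,0,0],"spin":0,"jaw":0.5}]'

```text
time: 10.2
tool_pos: [0.5165, 0.0094, 0.0453]
tool_rot: [3.142, 0.0, 3.071]
contact_force: [-0.4, -0.2, 0.4]
opening: 0.0442
grip_force: 0.0
```

Call:
send_rows --targets '[{"translation":[0,0,-1],"spin":0,"jaw":0.5},{"translation":[0,0,-4],"spin":0,"jaw":0.5},{"translation":[0,0,-8],"spin":0,"jaw":0.5},{"translation":[0,0,-10],"spin":0,"jaw":0.5},{"translation":[0,0,-10],"spin":0,"jaw":0.5}]'

```text
time: 10.7
tool_pos: [0.5185, 0.0093, 0.1492]
tool_rot: [-3.141, 0.007, 3.071]
contact_force: [0.6, 0.2, 0.9]
opening: 0.0459
grip_force: 0.0
```

```bash
cat >> h.py <<'E'
def handles(zs, tag):
    for n in("top","scene"):
        p,d=read_camera(n); W=cloud(n,d); save(p,f"pics/{tag}{n}.png"); hsv=cv2.cvtColor(p,cv2.COLOR_RGB2HSV)
        X=np.nan_to_num(W); m=(hsv[...,0]>100)&(hsv[...,0]<130)&(hsv[...,1]>130)&(hsv[...,2]>60)&(X[...,0]>.4)&(X[...,0]<.65)&(X[...,1]<.2)&(X[...,1]>-.3)&(X[...,2]>.03)&(X[...,2]<.09)
        k,l,s,c=cv2.connectedComponentsWithStats(m.astype(np.uint8))
        for i in range(1,k):
            if s[i,4]<15: continue
            w=W[l==i]; e=cv2.fitLine(w[:,:2].astype(np.float32),cv2.DIST_HUBER,0,.01,.01).ravel(); e=e*np.sign(e[0])
            zc=zs[0] if w[:,1].mean()>-.08 else zs[1]
            q=np.array([ray(n,b,a,zc)[:2] for a,b in np.argwhere(l==i)])
            print(n,s[i,4],"cloud",np.nanmean(w,0).round(4),"zmax",w[:,2].max().round(4),"ray mean",q.mean(0).round(4),"xmid",((q[:,0].min()+q[:,0].max())/2).round(4),"stand",toS(q.mean(0)).round(4),"line deg",np.degrees(np.arctan2(e[1],e[0])).round(1))
E
python3 - <<'E'
from h import *
st(); handles((.067,.053),"a")
E
```

```text
t 10.7 tcp [0.5185 0.0093 0.1492] ty 86.0 q [-0.13  0.4   1.66  0.    1.07 -1.63] F [0.6 0.2 0.9] op 0.0459 g 0.0
top 53 cloud [ 0.5059 -0.1345  0.0548] zmax 0.0609 ray mean [ 0.5059 -0.1347] xmid 0.5064 stand [-0.0003 -0.2308] line deg -3.8
scene 99 cloud [0.5125 0.0065 0.0648] zmax 0.0704 ray mean [0.5109 0.005 ] xmid 0.5145 stand [-0.0053 -0.0911] line deg -3.7
scene 129 cloud [ 0.5039 -0.1379  0.0514] zmax 0.0558 ray mean [ 0.5027 -0.1387] xmid 0.504 stand [-0.0032 -0.235 ] line deg -3.5
```

```bash
python3 -c "
from h import *
print(rel(*S(-.0005,-.233),.031,85.9))"
```

```text
([0.07, -14.68, 11.47], np.float64(0.1))
```

Call:
send_rows --targets '[{"translation":[0,-4,0],"spin":0,"jaw":0.5},{"translation":[0,-8,0],"spin":0,"jaw":0.5},{"translation":[0,-12,0],"spin":0,"jaw":0.5},{"translation":[0,-14.7,0],"spin":0,"jaw":0.5},{"translation":[0,-14.7,2],"spin":0,"jaw":0.5}]'

```text
time: 11.3
tool_pos: [0.5068, -0.1408, 0.1256]
tool_rot: [-3.14, 0.003, 3.068]
contact_force: [0.5, -0.4, -0.7]
opening: 0.0458
grip_force: 0.0
```

Call:
send_rows --targets '[{"translation":[0,0,3],"spin":0,"jaw":0.5},{"translation":[0,0,6],"spin":0,"jaw":0.5},{"translation":[0,0,8.5],"spin":0,"jaw":0.5},{"translation":[0,0,9.4],"spin":0,"jaw":0.5},{"translation":[0,0,9.4],"spin":0,"jaw":0.5}]'

```text
time: 11.8
tool_pos: [0.5048, -0.1365, 0.0295]
tool_rot: [3.14, -0.004, 3.071]
contact_force: [-0.3, 0.3, -0.5]
opening: 0.0459
grip_force: 0.0
```

Call:
send_rows --force 25 --targets '[{"translation":[0,0,0],"spin":0,"jaw":0.0},{"translation":[0,0,0],"spin":0,"jaw":0.0},{"translation":[0,0,0],"spin":0,"jaw":0.0},{"translation":[0,0,0],"spin":0,"jaw":0.0},{"translation":[0,0,0],"spin":0,"jaw":0.0}]'

```text
time: 12.3
tool_pos: [0.5065, -0.1369, 0.0318]
tool_rot: [3.141, 0.001, 3.071]
contact_force: [-0.7, -0.3, 4.9]
opening: 0.0109
grip_force: 25.1
```

```bash
python3 -c "
from h import *
st(); p=monitor.observe()['tool_pos']; print(toS(p)); print(rel(*S(0,-.0695),.044,85.9))"
```

```text
t 12.3 tcp [ 0.5065 -0.1369  0.0318] ty 86.0 q [-0.41  0.58  1.76  0.    0.8  -1.91] F [-0.7 -0.3  4.9] op 0.0109 g 25.1
[ 0.00044192 -0.23295832]
([0.02, 16.35, -1.21], np.float64(0.1))
```

Call:
send_rows --force 40 --targets '[{"translation":[0,0.3,-0.3],"spin":0,"jaw":0.0},{"translation":[0,0.9,-0.6],"spin":0,"jaw":0.0},{"translation":[0,1.7,-0.9],"spin":0,"jaw":0.0},{"translation":[0,2.5,-1.1],"spin":0,"jaw":0.0},{"translation":[0,3.4,-1.3],"spin":0,"jaw":0.0}]'

```text
time: 12.8
tool_pos: [0.5084, -0.1022, 0.0443]
tool_rot: [3.141, -0.0, 3.072]
contact_force: [-0.4, -0.6, -4.1]
opening: 0.0109
grip_force: 40.0
```

Call:
send_rows --targets '[{"translation":[0,1,0],"spin":0,"jaw":0.0},{"translation":[0,2,0],"spin":0,"jaw":0.0},{"translation":[0,3,0],"spin":0,"jaw":0.0},{"translation":[0,4,0],"spin":0,"jaw":0.0},{"translation":[0,5,0],"spin":0,"jaw":0.0}]'

```text
time: 13.3
tool_pos: [0.512, -0.0523, 0.0442]
tool_rot: [3.141, -0.0, 3.072]
contact_force: [-0.1, -0.9, -3.9]
opening: 0.0109
grip_force: 40.0
```

```bash
python3 -c "
from h import *
st(); p=monitor.observe()['tool_pos']; print(toS(p)); print(rel(*S(0,-.071),.044,85.9))"
```

```text
t 13.3 tcp [ 0.512  -0.0523  0.0442] ty 86.0 q [-0.25  0.55  1.77  0.    0.82 -1.75] F [-0.1 -0.9 -3.9] op 0.0109 g 40.0
[-6.1329473e-05 -1.4821807e-01]
([-0.02, 7.72, 0.02], np.float64(0.1))
```

Call:
send_rows --targets '[{"translation":[0,1,0],"spin":0,"jaw":0.0},{"translation":[0,2,0],"spin":0,"jaw":0.0},{"translation":[0,3,0],"spin":0,"jaw":0.0},{"translation":[0,4,0],"spin":0,"jaw":0.0},{"translation":[0,5,0],"spin":0,"jaw":0.0}]'

```text
time: 13.8
tool_pos: [0.5156, -0.0026, 0.0443]
tool_rot: [3.141, 0.0, 3.071]
contact_force: [-0.1, -1.2, -4.7]
opening: 0.0108
grip_force: 40.0
```

Call:
send_rows --targets '[{"translation":[0,0.7,0],"spin":0,"jaw":0.0},{"translation":[0,1.3,0],"spin":0,"jaw":0.0},{"translation":[0,1.8,0],"spin":0,"jaw":0.0},{"translation":[0,2.2,0],"spin":0,"jaw":0.0},{"translation":[0,2.5,0.05],"spin":0,"jaw":0.0}]'

```text
time: 14.3
tool_pos: [0.5176, 0.0214, 0.0441]
tool_rot: [-3.141, 0.001, 3.072]
contact_force: [-0.6, -3.7, 2.1]
opening: 0.0112
grip_force: 40.0
```

```bash
python3 -c "
from h import *
st(); p=monitor.observe()['tool_pos']; print(toS(p))
handles((.065,.065),'b')"
```

```text
t 14.3 tcp [0.5176 0.0214 0.0441] ty 86.0 q [-0.11  0.55  1.77 -0.    0.82 -1.61] F [-0.6 -3.7  2.1] op 0.0112 g 40.0
[ 0.00024062 -0.07426395]
top 66 cloud [0.5272 0.1662 0.0663] zmax 0.0737 ray mean [0.5273 0.1664] xmid 0.5264 stand [-0.0005  0.071 ] line deg -4.0
scene 36 cloud [0.5021 0.1653 0.0643] zmax 0.0683 ray mean [0.5016 0.1646] xmid 0.503 stand [-0.026   0.0674] line deg -0.8
scene 48 cloud [0.4861 0.0207 0.0637] zmax 0.0687 ray mean [0.4851 0.0197] xmid 0.4865 stand [-0.0321 -0.0782] line deg -3.8
```

Call:
send_rows --targets '[{"translation":[0,0.1,0],"spin":0,"jaw":0.0},{"translation":[0,0.2,0],"spin":0,"jaw":0.0},{"translation":[0,0.3,0],"spin":0,"jaw":0.0},{"translation":[0,0.4,0],"spin":0,"jaw":0.0},{"translation":[0,0.4,0],"spin":0,"jaw":0.0}]'

```text
time: 14.9
tool_pos: [0.5178, 0.0249, 0.0441]
tool_rot: [-3.141, 0.0, 3.072]
contact_force: [-1.3, -6.3, 2.1]
opening: 0.0106
grip_force: 40.0
```

Call:
send_rows --targets '[{"translation":[0,0.1,0],"spin":0,"jaw":0.0},{"translation":[0,0.2,0],"spin":0,"jaw":0.0},{"translation":[0,0.3,0],"spin":0,"jaw":0.0},{"translation":[0,0.4,0],"spin":0,"jaw":0.0},{"translation":[0,0.4,0],"spin":0,"jaw":0.0}]'

```text
time: 15.4
tool_pos: [0.5168, 0.0257, 0.0441]
tool_rot: [-3.136, -0.002, 3.072]
contact_force: [-7.2, -23.0, 6.8]
opening: 0.0104
grip_force: 40.0
```

Call:
send_rows --targets '[{"translation":[0,-0.2,0],"spin":0,"jaw":0.0},{"translation":[0,-0.3,0],"spin":0,"jaw":0.0},{"translation":[0,-0.3,0],"spin":0,"jaw":0.4},{"translation":[0,-0.3,0],"spin":0,"jaw":0.4},{"translation":[0,-0.3,0],"spin":0,"jaw":0.4}]'

```text
time: 15.9
tool_pos: [0.5178, 0.027, 0.0437]
tool_rot: [3.141, 0.0, 3.071]
contact_force: [-0.2, -1.0, 0.5]
opening: 0.0304
grip_force: 0.0
```

Call:
send_rows --targets '[{"translation":[0,0,0],"spin":0,"jaw":0.4},{"translation":[0,0,-1],"spin":0,"jaw":0.4},{"translation":[0,0,-4],"spin":0,"jaw":0.4},{"translation":[0,0,-8],"spin":0,"jaw":0.4},{"translation":[0,0,-12],"spin":0,"jaw":0.4}]'

```text
time: 16.4
tool_pos: [0.5174, 0.0267, 0.1656]
tool_rot: [3.141, -0.001, 3.071]
contact_force: [1.3, -0.2, 0.1]
opening: 0.037
grip_force: 0.0
```

Call:
send_rows --targets '[{"translation":[0,-3,-3],"spin":0,"jaw":0.4},{"translation":[0,-6,-6],"spin":0,"jaw":0.4},{"translation":[0,-10,-8],"spin":0,"jaw":0.4},{"translation":[0,-14,-10],"spin":0,"jaw":0.4},{"translation":[0,-18,-11],"spin":0,"jaw":0.4}]'

```text
time: 16.9
tool_pos: [0.5053, -0.1545, 0.2767]
tool_rot: [-3.14, 0.004, 3.072]
contact_force: [0.9, -0.9, -0.6]
opening: 0.0371
grip_force: 0.0
```

Run:
```python
from h import *
st(); handles((.065,.065),'c')
p=cv2.imread('pics/ctop.png'); cv2.imwrite('pics/ctopcrop.png',cv2.resize(p[120:270,140:320],None,fx=4,fy=4,interpolation=cv2.INTER_CUBIC))
```

```text
t 16.9 tcp [ 0.5053 -0.1545  0.2767] ty 86.0 q [-0.44  0.31  1.43  0.    1.4  -1.94] F [ 0.9 -0.9 -0.6] op 0.0371 g 0.0
top 63 cloud [0.5295 0.1703 0.0657] zmax 0.073 ray mean [0.5296 0.1703] xmid 0.528 stand [0.0015 0.0751] line deg -3.9
top 97 cloud [0.5153 0.0268 0.0662] zmax 0.0741 ray mean [0.5154 0.0268] xmid 0.5161 stand [-0.0024 -0.0691] line deg -4.9
scene 68 cloud [0.5266 0.1674 0.0639] zmax 0.0696 ray mean [0.5258 0.1665] xmid 0.5251 stand [-0.002  0.071] line deg -3.1
scene 110 cloud [0.5133 0.0226 0.0632] zmax 0.0679 ray mean [0.512  0.0213] xmid 0.5134 stand [-0.0054 -0.0748] line deg -4.1
```

View pics/ctopcrop.png

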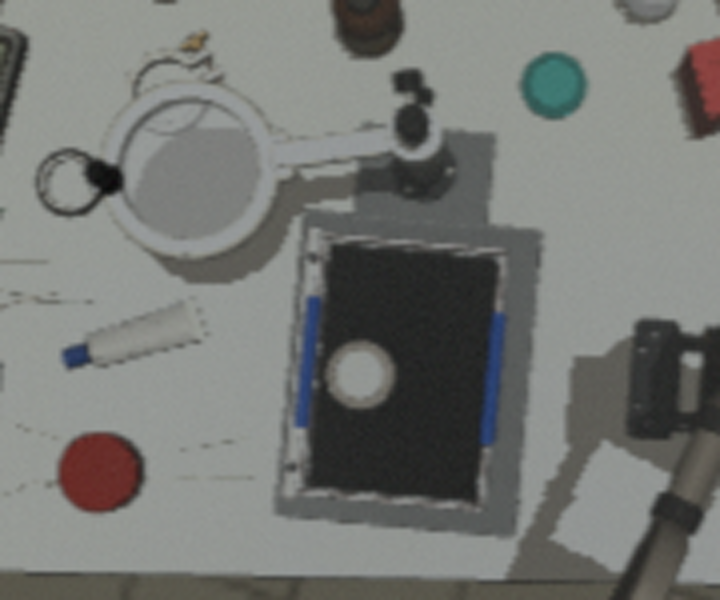

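The tray is home against the stop, square, with the flange inside at crop (360,374). The lens is at (190,170) and its grip at (103,177).

Run:
```python
from h import *
px=lambda x,y:(140+(x+.5)/4-.5,120+(y+.5)/4-.5)
f=ray("top",*px(360,374),.027)[:2]; g=ray("top",*px(103,178),.244)[:2]; l=ray("top",*px(190,170),.192)[:2]
J=lambda p:(-(np.arctan2(p[1]-COL[1],p[0]-COL[0])%(2*np.pi)-TH-np.pi),np.hypot(*(p-COL)))
print("flange",f,toS(f),J(f),"miss",abs(J(f)[1]-.165)); print("grip",g,J(g),"lens",l,J(l))
jt=J(f)[0]; print("target grip",gp(jt)); j0=J(g)[0]; g0=gp(j0); print(j0,g0,"tangent ty",np.degrees(TH)+90-np.degrees(j0)+0)
print(rel(*g0,.275,np.degrees(TH)+90-np.degrees(j0)))
```

```text
flange [0.5197979  0.13205734] [-0.00550843  0.03625629] (np.float64(0.2066599329958474), np.float64(0.17388877228881736)) miss 0.008888772288817348
grip [0.64642422 0.29729639] (np.float64(1.3109934701889725), np.float64(0.21682678656777865)) lens [0.65997978 0.24566449] (np.float64(1.333328671879588), np.float64(0.1636110931242234))
target grip [0.47257518 0.14554539]
1.3109934701889725 [0.64526899 0.30336055] tangent ty 10.785607188961976
([-10.53, 47.0, 0.01], np.float64(74.9))
```

Call:
send_rows --targets '[{"translation":[-1,4,0],"spin":7,"jaw":0.6},{"translation":[-2,8,0],"spin":14,"jaw":0.6},{"translation":[-3,12.5,0],"spin":21,"jaw":0.6},{"translation":[-4,17,0],"spin":28,"jaw":0.6},{"translation":[-5,21.5,0],"spin":35,"jaw":0.6}]'

```text
time: 17.5
tool_pos: [0.5698, 0.0605, 0.2742]
tool_rot: [3.141, -0.0, 2.456]
contact_force: [1.2, -0.4, 0.1]
opening: 0.0552
grip_force: 0.0
```

```bash
python3 -c "
from h import *
st(); print(rel(.650,.305,.277,9.2))"
```

```text
t 17.5 tcp [0.5698 0.0605 0.2742] ty 50.7 q [-0.03  0.4   1.3   0.    1.44 -0.91] F [ 1.2 -0.4  0.1] op 0.0552 g 0.0
([9.28, 24.0, -0.27], np.float64(41.5))
```

Call:
send_rows --targets '[{"translation":[1.5,4,0],"spin":8,"jaw":0.6},{"translation":[3,8,0],"spin":16,"jaw":0.6},{"translation":[4.7,12,0],"spin":24,"jaw":0.6},{"translation":[6.2,16,0],"spin":32,"jaw":0.6},{"translation":[7.7,20,0],"spin":40,"jaw":0.6}]'

```text
time: 18.0
tool_pos: [0.6356, 0.2644, 0.2742]
tool_rot: [-3.141, -0.0, 1.758]
contact_force: [0.8, 0.1, 0.8]
opening: 0.0547
grip_force: 0.0
```

```bash
python3 -c "
from h import *
st(); print(rel(.650,.305,.277,9.2))"
```

```text
t 18.0 tcp [0.6356 0.2644 0.2742] ty 10.7 q [0.28 0.64 0.9  0.   1.6  0.1 ] F [0.8 0.1 0.8] op 0.0547 g 0.0
([3.72, 2.17, -0.28], np.float64(1.5))
```

Call:
send_rows --targets '[{"translation":[2,1.2,0],"spin":1.5,"jaw":0.6},{"translation":[3.7,2.2,0],"spin":1.5,"jaw":0.6},{"translation":[3.7,2.2,0],"spin":1.5,"jaw":0.6},{"translation":[3.7,2.2,2.5],"spin":1.5,"jaw":0.6},{"translation":[3.7,2.2,4.5],"spin":1.5,"jaw":0.6}]'

```text
time: 18.5
tool_pos: [0.6501, 0.3021, 0.2285]
tool_rot: [3.141, 0.0, 1.737]
contact_force: [0.3, 0.0, -0.6]
opening: 0.0551
grip_force: 0.0
```

Call:
send_rows --force 10 --targets '[{"translation":[0,0,1.5],"spin":0,"jaw":0.6},{"translation":[0,0,2.4],"spin":0,"jaw":0.6},{"translation":[0,0,2.4],"spin":0,"jaw":0.0},{"translation":[0,0,2.4],"spin":0,"jaw":0.0},{"translation":[0,0,2.4],"spin":0,"jaw":0.0}]'

```text
time: 19.0
tool_pos: [0.6511, 0.3023, 0.2063]
tool_rot: [3.139, -0.0, 1.736]
contact_force: [0.9, 0.3, 0.3]
opening: 0.0359
grip_force: 0.0
```

Call:
send_rows --targets '[{"translation":[0,0,0],"spin":0,"jaw":0.0},{"translation":[0,0,0],"spin":0,"jaw":0.0},{"translation":[0,0,0],"spin":0,"jaw":0.0},{"translation":[0,0,0],"spin":0,"jaw":0.0},{"translation":[0,0,0],"spin":0,"jaw":0.0}]'

```text
time: 19.5
tool_pos: [0.6511, 0.3024, 0.2056]
tool_rot: [3.14, -0.0, 1.736]
contact_force: [0.7, 0.2, 5.0]
opening: 0.019
grip_force: 10.0
```

```bash
cat >> h.py <<'E'
def jj():
    v=monitor.observe()['tool_pos'][:2]-COL; return -(np.arctan2(v[1],v[0])%(2*np.pi)-TH-np.pi),np.hypot(*v)
E
python3 -c "
from h import *
st(); print(jj())"
```

```text
t 19.5 tcp [0.6511 0.3024 0.2056] ty 9.5 q [0.33 0.73 0.92 0.   1.49 0.16] F [0.7 0.2 5. ] op 0.019 g 10.0
(np.float64(1.3361463321041063), np.float64(0.2210449895427246))
```

Call:
send_rows --targets '[{"translation":[-0.02,-1.0,0],"spin":-2.6,"jaw":0.0},{"translation":[-0.2,-3.0,0],"spin":-7.7,"jaw":0.0},{"translation":[-0.56,-5.0,0],"spin":-12.9,"jaw":0.0},{"translation":[-1.1,-6.9,0],"spin":-18,"jaw":0.0},{"translation":[-1.76,-8.7,0],"spin":-22.9,"jaw":0.0}]'

```text
time: 20.0
tool_pos: [0.5679, 0.2698, 0.2055]
tool_rot: [3.14, 0.002, 2.14]
contact_force: [5.7, -3.8, 2.9]
opening: 0.0189
grip_force: 10.0
```

Call:
send_rows --targets '[{"translation":[-0.09,-2.0,0],"spin":-5.2,"jaw":0.0},{"translation":[-0.36,-4.0,0],"spin":-10.3,"jaw":0.0},{"translation":[-0.81,-5.95,0],"spin":-15.5,"jaw":0.0},{"translation":[-1.43,-7.86,0],"spin":-20.6,"jaw":0.0},{"translation":[-2.22,-9.7,0],"spin":-25.8,"jaw":0.0}]'

```text
time: 20.5
tool_pos: [0.499, 0.1988, 0.2055]
tool_rot: [3.14, 0.004, 2.59]
contact_force: [8.7, -3.6, 0.2]
opening: 0.0189
grip_force: 10.0
```

```bash
python3 -c "
from h import *
st(); j,r=jj(); print(j,r); ta=np.degrees(TH)+90-np.degrees(.207)
for f in (.3,.55,.8,1): print(rel(*gp(j+(.207-j)*f),.205,ta))"
```

```text
t 20.5 tcp [0.499  0.1988 0.2055] ty 58.4 q [ 0.24  0.38  1.53 -0.    1.23 -0.78] F [ 8.7 -3.6  0.2] op 0.0189 g 10.0
0.47527822169206546 0.22013874151003376
([0.21, -1.79, 0.04], np.float64(-15.7))
([0.03, -3.28, 0.04], np.float64(-15.7))
([-0.25, -4.75, 0.04], np.float64(-15.7))
([-0.54, -5.91, 0.04], np.float64(-15.7))
```

Call:
send_rows --targets '[{"translation":[0.1,-1.8,0],"spin":-5,"jaw":0.0},{"translation":[0.0,-3.3,0],"spin":-8.6,"jaw":0.0},{"translation":[-0.25,-4.8,0],"spin":-12.5,"jaw":0.0},{"translation":[-0.55,-6.0,0],"spin":-15.7,"jaw":0.0},{"translation":[-0.55,-6.0,0],"spin":-15.7,"jaw":0.0}]'

```text
time: 21.0
tool_pos: [0.4738, 0.1438, 0.2056]
tool_rot: [3.141, 0.008, 2.86]
contact_force: [11.2, -4.7, -2.4]
opening: 0.0187
grip_force: 10.0
```

```bash
python3 -c "
from h import *
st(); print(jj())"
```

```text
t 21.0 tcp [0.4738 0.1438 0.2056] ty 73.9 q [ 0.14  0.3   1.64 -0.    1.19 -1.15] F [11.2 -4.7 -2.4] op 0.0187 g 10.0
(np.float64(0.2007576071723145), np.float64(0.2214015743314107))
```

Call:
send_rows --targets '[{"translation":[0,0,0],"spin":0,"jaw":0.2},{"translation":[0,0,0],"spin":0,"jaw":0.5},{"translation":[0,0,0],"spin":0,"jaw":0.5},{"translation":[0,0,0],"spin":0,"jaw":0.5},{"translation":[0,0,0],"spin":0,"jaw":0.5}]'

```text
time: 21.5
tool_pos: [0.4704, 0.1461, 0.2046]
tool_rot: [-3.141, -0.001, 2.861]
contact_force: [-0.4, 0.4, 0.2]
opening: 0.0442
grip_force: 0.0
```

Call:
send_rows --targets '[{"translation":[0,0,-1],"spin":0,"jaw":0.5},{"translation":[0,0,-3],"spin":0,"jaw":0.5},{"translation":[0,0,-6],"spin":0,"jaw":0.5},{"translation":[0,0,-8],"spin":0,"jaw":0.5},{"translation":[0,0,-8],"spin":0,"jaw":0.5}]'

```text
time: 22.0
tool_pos: [0.4721, 0.1463, 0.2883]
tool_rot: [3.139, 0.006, 2.86]
contact_force: [0.4, -0.7, 0.5]
opening: 0.0459
grip_force: 0.0
```

Call:
send_rows --targets '[{"translation":[2,4,0],"spin":0,"jaw":0.5},{"translation":[4,8,0],"spin":0,"jaw":0.5},{"translation":[5,12,0],"spin":0,"jaw":0.5},{"translation":[5,16,0],"spin":0,"jaw":0.5},{"translation":[5,20,0],"spin":0,"jaw":0.5}]'

```text
time: 22.5
tool_pos: [0.4778, 0.3537, 0.2843]
tool_rot: [-3.141, -0.001, 2.861]
contact_force: [0.5, -0.1, 1.2]
opening: 0.0456
grip_force: 0.0
```

Run:
```python
from h import *
st(); handles((.065,.065),'d')
p=cv2.imread('pics/dtop.png'); cv2.imwrite('pics/dtopcrop.png',cv2.resize(p[120:270,140:320],None,fx=4,fy=4,interpolation=cv2.INTER_CUBIC))
```

```text
t 22.5 tcp [0.4778 0.3537 0.2843] ty 73.9 q [ 0.51  0.44  1.22 -0.    1.49 -0.78] F [ 0.5 -0.1  1.2] op 0.0456 g 0.0
top 80 cloud [0.5169 0.026  0.0671] zmax 0.076 ray mean [0.517 0.026] xmid 0.5161 stand [-0.0007 -0.0697] line deg -5.0
scene 67 cloud [0.526  0.1676 0.064 ] zmax 0.0681 ray mean [0.5252 0.1666] xmid 0.5251 stand [-0.0026  0.0711] line deg -4.6
scene 108 cloud [0.5134 0.0228 0.0632] zmax 0.0677 ray mean [0.5121 0.0214] xmid 0.5134 stand [-0.0053 -0.0746] line deg -4.9
```

View pics/dtopcrop.png

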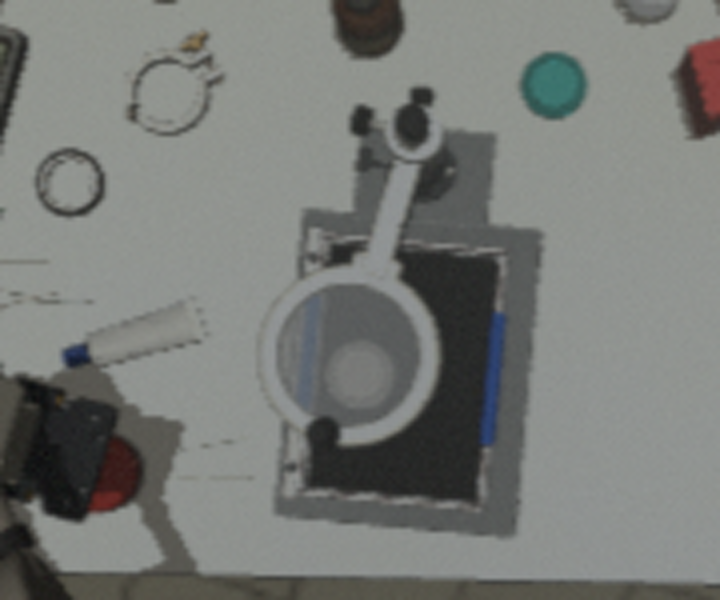

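The lens ring is at crop (349,354) and the flange, seen through it, at (360,374). I'll check the parallax-corrected distance before handing in.

Run:
```python
from h import *
px=lambda x,y:(140+(x+.5)/4-.5,120+(y+.5)/4-.5)
f=ray("top",*px(360,374),.027)[:2]; l=ray("top",*px(349,354),.190)[:2]; d=np.hypot(*(f-l)); print(f,l,d)
if d<.017: print(job.hand_in())
```

```text
[0.5197979  0.13205734] [0.52925753 0.12851118] 0.010102470495818257
the job is handed in; nothing more can be done
None
```

I handed the job in at about 22.5 s, with every step carried out. By camera, the tray is home against the end stop, flat, square and centred, with the flange inside, and the lens centre is about 10 mm from the flange centre (limit 25 mm).

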